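Reset the carrier guide of the test unit by one hole

TASK

The test unit's module carrier has to be one hole wider: pull its drawer out to the stop by the bar handle, then pull up the black plunger knob inside, slide the guide to the next hole to the right (away from the fixed guide) and let the pin go fully home in that hole. Finish still holding the knob with the pin home, as a colleague will then tighten the clamp screw, and leave the loose things lying around where they are.

Things in the scene. Friction and masses are not known exactly. Their poses are not given: they have to be found in the camera images.
- test_unit: low grey sheet-metal bench unit, 195 mm deep (x), 280 mm wide (y), 88 mm high, fixed to the worktop. Origin on the worktop under the centre of its front face; x points into the unit (away from the robot), y to the unit's left, z up. The drawer fills the front from y = -82 to +138 mm; a fixed control strip is at the right end.
- drawer (a joint): how far the drawer is out, m: 0 closed, 0.120 at its stop; it slides along the unit's -x with about 3 N of friction and stays where it is left. Its walls are 35 mm high, its front panel 83 mm. Across it (along y) runs a square perforated tube, 18 mm wide, top 24 mm above the worktop, with a row of 9 mm holes 20 mm apart.
- pull_bar (a point): middle of the drawer's horizontal steel bar handle: round bar 11 mm thick, 110 mm long along y, 63 mm above the worktop, its axis 35 mm in front of the drawer's panel (29 mm clear gap between bar and panel). Moves with the drawer; axes as the unit's.
- guide (a joint): position of the sliding guide on the tube, m: 0 in the hole where it starts, growing to the right (the unit's -y, away from the fixed guide at the drawer's left, so wider); the next hole is at 0.020, the one after at 0.040. In a hole the pin has 1 mm of play either way. With the pin pulled the guide slides at about 1.5 N.
- plunger (a joint): how far the plunger is pulled up, m: 0 with the pin fully home in a hole, 0.013 at most. A spring pushes it down with 4 N (at 0) to 6 N. The pin, 7 mm thick with a round tip, reaches 8 mm into the tube, so above 0.008 it is clear; let down between two holes it rests on the tube at 0.008, and slid over a hole it drops in.
- knob (a point): middle of the plunger's black knob on the sliding guide, 59 mm above the worktop with the pin home: 25 mm high, 18 mm thick below this point, 21 mm at the top. Moves with plunger, guide and drawer; axes as the unit's. Shut, it is 91 mm behind the bar, inside the unit. Beside it: saddle 32 x 34 mm, 31 mm high; the guide's black bar, 34 mm high, 38 to 45 mm to its left.
- next_hole (a point): mouth centre of the hole where the pin must go, on the tube's top face, 24 mm above the worktop, 20 mm to the right of the knob at the start; moves with the drawer; axes as the unit's.
- label_roll: white roll of labels, 72 mm across and 40 mm high, lying flat on top of the test unit; origin under its centre
- brush: black anti-static brush 195 x 22 x 14 mm lying at the front right; origin under its middle
- tape_brown: brown tape roll, 104 mm across and 48 mm high, lying flat to the right of the unit; origin under its centre
- screw_box: small carton 45 x 70 x 22 mm to the right of the unit; origin under its centre
- heat_sink: finned aluminium heat sink 34 x 34 x 17 mm lying on top of the test unit; origin under its centre
- tweezers: steel tweezers, 130 x 13 x 6 mm, lying at the front left; origin under its middle
- notebook: closed notebook 148 x 105 x 13 mm lying at the left; origin under its centre

How it is judged:
On the way, in this order (a step that is already met when the one before it is completed fails the run):
1. the drawer is pulled out to its stop (value of joint drawer above 0.11 m), for 0.2 s.
2. the plunger is pulled up, with the drawer still out (value of joint plunger above 0.006 m and value of joint drawer above 0.105 m), for 0.1 s.
3. the guide stands at the next hole with the pin home in it (value of joint guide between 0.0175 and 0.0225 m and value of joint plunger below 0.002 m), for 0.2 s.
At the end, for the whole second after the job is handed in: the drawer is still out (at least 105 of its 120 mm), the guide stands at the next wider hole (20 mm on, within 2.5 mm), the pin is home in it (within 2 mm) and the fingers still hold the plunger's knob with more than 2 N (all of step 3 and value of joint drawer above 0.105 m and contact force between the fingers and plunger above 2 N); the arm keeps its last pose, push and grip.
It fails at once if a loose thing nearby is pushed more than 30 mm (distance of any of label_roll, brush, tape_brown, screw_box, heat_sink, tweezers, notebook from where it was at the start of the episode above 0.03 m).
It also fails if it takes over 48 s, if anything falls off the work surface, if the arm or the gripper's body presses on something with over 40 N, if the wrist force passes 120 N, or if a joint passes its speed limit or range.

ROBOT

A 6-joint arm with a two-finger parallel gripper is mounted at the origin on a cart in front of the work surface, level with it; the furniture and walls round the work are solid. World frame = base frame: x ahead of the robot, y to its left, z up, the work surface at z = 0. Lengths are in m, angles in rad, forces in N, time in s.
With the tool pointing down it reaches from about 0.325 to 0.775 m from the base axis. Payload 5.5 kg.
Tool frame: the origin (TCP) lies midway between the tips of the shut fingers; the grasp point (between the pads) lies 19 mm behind it; z points along the fingers, y is the line along which they close (so a half turn about z gives the same grasp; the last joint's range is limited). The gripper opens to 85 mm and grips with 20 to 120 N. Pads are 22 mm wide; open, the fingers measure 114 mm over their backs; the gripper's body (76 mm by 85 mm) begins 54 mm behind the grasp point. The pads swing forward as they close: fully open they stand 13 mm farther back than shut.
Start: joints at [-1.314, 0.091, 1.231, -0, 1.82, -0.057], TCP at [0.185, -0.571, 0.231] pointing down, gripper open.
Joint ranges: [-2.87, 2.87], [-0.86, 2.18], [0.17, 2.46], [-1.51, 4.65], [0.06, 2.69], [-2.65, 2.65]. Speed limits (rad/s): [2.57, 2.57, 3.01, 3.14, 3.14, 3.14].

INTERFACE

Orientations are given as a rotation vector (axis times angle).
In Python, from cell import * gives the robot as it stands.
- The arm moves only by the tool play_rows, never from a script. Its argument "series" is a list of rows, each a list of 3 entries, a list of its own where there are three numbers: the finger opening in mm, from 0 to 85.4, then the shift along the tool's x, y, z in units of 30 mm (1.0 is 30 mm), then the turn, a rotation vector about the tool's x, y, z in units of 5 degrees (1.0 is 5 degrees). In form: [[claw, [dx, dy, dz], [ax, ay, az]], ...]. A call has 1 to 8 rows; each row shifts and turns the commanded pose from where the row before left it, along the tool's axes as they then stand; what a row does not reach is not made up. A row lasts 1/8 s, in which the tool goes at most 62.5 mm and 10.7 degrees, less where a joint would pass 70% of its speed; a pose out of reach is approached as far as the arm can. A call is refused whole if a number of a shift passes 1 or a number of a turn 1, either way. A call with a gripper value outside its range is refused whole. The fingers move at their own pace and stop on an object; "newtons" is the grip in N (left out, the last holds). Time passes only in rows, so rows that do not move let the fingers close. It gives the time, the measured TCP pose, the force, the opening and the grip force at its end, in the units of the state.
- observe(): the state, without advancing time (a new reading comes with each control period).
- read_camera(name): name is "scene" or "top" or "wrist"; returns the picture (400x640x3 uint8, red, green, blue); there is no depth.
- camera_model(name): a dict with "K" (3x3 intrinsics, pixels), "extrinsics" (4x4, takes a point from camera to world coordinates); the wrist camera has in their place "tool_from_camera" (4x4, takes a point from camera to tool coordinates, whose origin is the TCP and whose axes are the flange's). Camera axes: x right, y up, looking along -z (the intrinsics and any distortion apply to the point x, -y, -z); pixel columns grow to the right and rows downward; lengths in m; the calibration is good to about 2 mm. The wrist camera is an equidistant fisheye: a pixel r from the principal point sees the ray r / f radians off the axis. A picture is of the moment at which its call begins: read the wrist's pose just before it. camera_model takes no time and is no camera call.
- job_done(): hands the job in; it is judged then, once.
The state is a dict: "time": time; "q": joint angles; "qd": joint speeds; "joint_efforts": joint torques, N m; "position": TCP position; "orientation": TCP orientation; "ft_force": force on the tool from outside, world axes, zero at the start; "wrist_torque": the same for the moment, N m; "finger_gap": finger opening in m; "gripper_force": force on a finger pad.
Only numpy, scipy, OpenCV 4.12 (cv2) and the standard library are available. Lean on these libraries where they do the work, as an engineer would, in place of code of your own. Each camera call takes 0.05 s, during which the arm holds its last target. There are 200 camera calls.

## Working session

There is one attempt and no reset: what is moved stays moved. The work goes in short steps, Python scripts to look and compute and a tool call to move; the robot and the scene stay as the last step left them, time stands still between calls to the robot, and variables do not carry over. Pictures are saved under pics/ and viewed, at most 10 in all, crops included, and the job is handed in when it is done.

Besides the shell and the picture viewer there is one more tool, called after ">>>" as name(argument=value, ...) on one line, values as JSON. play_rows: Moves the arm, as the interface text tells. Its arguments: {"type":"object","properties":{"series":{"type":"array","items":{"type":"array"}},"newtons":{"type":"number"}},"required":["series"]}

```bash
mkdir -p pics; ls
python3 - <<'E'
from cell import *
import cv2,numpy as np
s=observe();print({k:np.round(v,3).tolist() for k,v in s.items()})
for n in("scene","top"):
    im=read_camera(n);cv2.imwrite(f"pics/{n}0.png",im[:,:,::-1])
for n in("scene","top","wrist"):
    m=camera_model(n);print(n,{k:(np.round(v,4).tolist() if not isinstance(v,str) else v) for k,v in m.items()})
E
```

```text
pics
{'time': 0.0, 'q': [-1.314, 0.092, 1.232, -0.0, 1.82, -0.057], 'qd': [0.0, 0.0, -0.002, -0.001, -0.001, 0.0], 'joint_efforts': [-0.001, -45.873, -41.802, -0.0, 0.012, -0.0], 'position': [0.185, -0.57, 0.23], 'orientation': [-3.101, -0.491, 0.0], 'ft_force': [-0.643, 1.22, 0.073], 'wrist_torque': [0.019, -0.039, -0.012], 'gripper_force': 0.0, 'finger_gap': 0.085}
scene {'K': [[455.3567, 0.0, 325.3218], [0.0, 455.3567, 193.1327], [0.0, 0.0, 1.0]], 'extrinsics': [[-0.4255, 0.5867, -0.689, -0.3699], [-0.905, -0.2754, 0.3244, 0.4278], [0.0006, 0.7615, 0.6481, 0.9245], [0.0, 0.0, 0.0, 1.0]]}
top {'K': [[399.3881, 0.0, 317.3936], [0.0, 399.3881, 196.0847], [0.0, 0.0, 1.0]], 'extrinsics': [[-0.0111, 0.9811, -0.1931, 0.2813], [-0.9999, -0.0109, 0.0025, 0.0066], [0.0003, 0.1931, 0.9812, 1.4887], [0.0, 0.0, 0.0, 1.0]]}
wrist {'K': [[309.7069, 0.0, 321.9071], [0.0, 309.7069, 197.1556], [0.0, 0.0, 1.0]], 'tool_from_camera': [[-0.001, 0.9535, 0.3014, 0.0761], [1.0, 0.0008, 0.0007, 0.0001], [0.0005, 0.3014, -0.9535, -0.1432], [0.0, 0.0, 0.0, 1.0]]}
```

View pics/scene0.png

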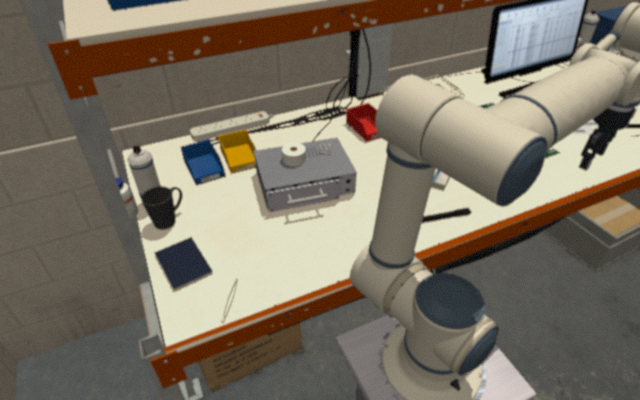

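View pics/top0.png

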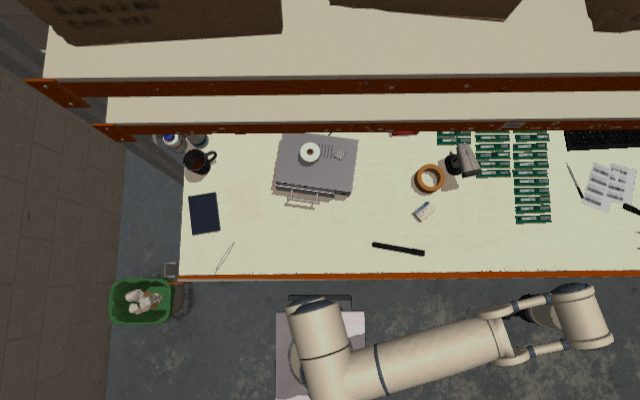

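The scene camera shows the unit at about (255-355, 145-205), with the bar near (290-325, 195) and its shadow below it. In the top view the unit spans (275-357, 133-200), with the bar near (285-318, 190-205). I'll zoom in on both.

Run:
```python
import cv2,numpy as np
a=cv2.imread("pics/top0.png")[125:215,265:365];b=cv2.imread("pics/scene0.png")[135:225,250:360]
a=cv2.resize(a,None,fx=4,fy=4,interpolation=cv2.INTER_CUBIC);b=cv2.resize(b,None,fx=3.6,fy=4,interpolation=cv2.INTER_CUBIC)
cv2.imwrite("pics/zoom0.png",np.hstack([a,b[:, :400]]))
```

```text
(no output)
```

View pics/zoom0.png

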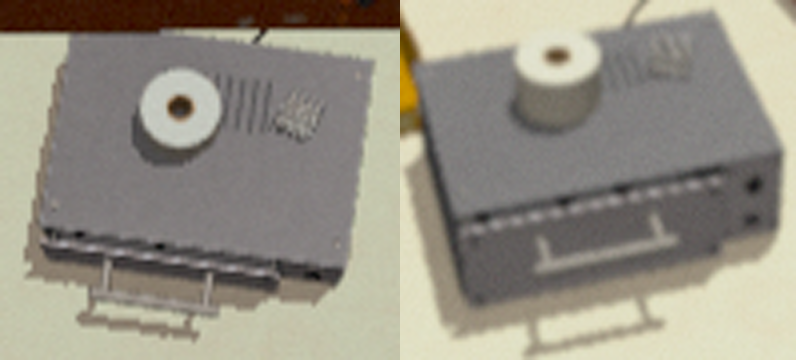

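In the left (top) zoom, the bar runs from zoom (92,296) to (217,312). The unit's top front edge runs from (44,230) to (343,268). In the scene zoom, the bar runs from (537,269) to (675,240).

```bash
cat > h.py <<'E'
import numpy as np,cv2
from cell import *
from scipy.spatial.transform import Rotation as R
def tcp(s):
    T=np.eye(4);T[:3,:3]=R.from_rotvec(s["orientation"]).as_matrix();T[:3,3]=s["position"];return T
def ray(name,px,T=None):
    m=camera_model(name);K=np.array(m["K"]);x=(px[0]-K[0,2])/K[0,0];y=(px[1]-K[1,2])/K[1,1]
    if name=="wrist":
        r=np.hypot(x,y);k=np.sin(r)/r if r>1e-9 else 1
        d=np.array([x*k,-y*k,-np.cos(r)]);E=T@np.array(m["tool_from_camera"])
    else: d=np.array([x,-y,-1.]);E=np.array(m["extrinsics"])
    return E[:3,3],E[:3,:3]@d
def onz(name,px,z,T=None):
    o,d=ray(name,px,T);return o+d*(z-o[2])/d[2]
def proj(p,T):
    m=camera_model("wrist");K=np.array(m["K"]);E=np.linalg.inv(T@np.array(m["tool_from_camera"]))
    c=E[:3,:3]@p+E[:3,3];t=np.arctan2(np.hypot(c[0],c[1]),-c[2]);n=np.hypot(c[0],c[1])
    return K[0,2]+K[0,0]*t*c[0]/n,K[1,2]-K[0,0]*t*c[1]/n
E
python3 - <<'E'
from h import *
t=lambda x,y:(265+x/4-.4,125+y/4-.4)
sc=lambda x,y:(250+(x-400)/3.6-.4,135+y/4-.4)
p=lambda n,v:print(n,np.round(v,4))
a,b=onz("top",t(92,296),.063),onz("top",t(217,312),.063);p("bar",(a,b,(a+b)/2));p("len",np.linalg.norm(a-b));p("ang",np.degrees(np.arctan2(a[0]-b[0],b[1]-a[1])))
c,d=onz("top",t(44,230),.088),onz("top",t(343,268),.088);p("front",(c,d));p("len",np.linalg.norm(c-d))
a,b=onz("scene",sc(537,269),.063),onz("scene",sc(675,240),.063);p("bar sc",(a,b,(a+b)/2));p("len",np.linalg.norm(a-b))
for n,q in(("roll",(180,106,.128)),("sink",(300,115,.105))):p(n,onz("top",t(*q[:2]),q[2]))
p("brush",(onz("top",(373,245),.014),onz("top",(424,254),.014)))
for px in ((300,130),(300,85)):
    for z in (.3,.5,.7): p("shelf %s %s"%(px,z),onz("top",px,z))
E
```

```text
bar [[ 0.5537  0.1113  0.063 ]
 [ 0.5377 -0.002   0.063 ]
 [ 0.5457  0.0547  0.063 ]]
len 0.1145
ang 171.9558
front [[ 0.6099  0.1529  0.088 ]
 [ 0.572  -0.1152  0.088 ]]
len 0.2707
bar sc [[ 0.5568  0.1103  0.063 ]
 [ 0.5391 -0.0023  0.063 ]
 [ 0.5479  0.054   0.063 ]]
len 0.114
roll [0.7122 0.029  0.128 ]
sink [ 0.7098 -0.0788  0.105 ]
brush [[ 0.386  -0.1994  0.014 ]
 [ 0.3512 -0.3848  0.014 ]]
shelf (300, 130) 0.3 [0.727  0.0558 0.3   ]
shelf (300, 130) 0.5 [0.652  0.0475 0.5   ]
shelf (300, 130) 0.7 [0.577  0.0392 0.7   ]
shelf (300, 85) 0.3 [0.8791 0.0553 0.3   ]
shelf (300, 85) 0.5 [0.7785 0.0471 0.5   ]
shelf (300, 85) 0.7 [0.6779 0.0389 0.7   ]
```

Run:
```python
from h import *
s=observe();T=tcp(s);Rm=T[:3,:3];g=np.array([.547,.054,.20]);p=T[:3,3].copy()
print(np.round(Rm,3).tolist())
u=np.array([.990,-.143,0]);yaw=np.arctan2(Rm[1,0],Rm[0,0]);yt=np.arctan2(.99,.143);print(np.degrees(yt-yaw))
N=24;turn=-np.degrees(yt-yaw)/5/14
for i in range(N):
    d=np.round(Rm.T@((g-p)/(N-i))/.03,2);a=round(turn,2) if i<14 else 0
    print([85,d.tolist(),[0,0,a]],end=",\n" if i%8<7 else "\n\n")
    p=p+Rm@d*.03;Rm=Rm@R.from_rotvec([0,0,np.radians(5*a)]).as_matrix()
print(p)
```

```text
[[0.951, 0.309, -0.0], [0.309, -0.951, 0.002], [0.0, -0.002, -1.0]]
63.80086243001536
[85, [0.75, -0.67, 0.04], [0, 0, np.float64(-0.91)]],
[85, [0.8, -0.61, 0.04], [0, 0, np.float64(-0.91)]],
[85, [0.84, -0.54, 0.04], [0, 0, np.float64(-0.91)]],
[85, [0.88, -0.47, 0.04], [0, 0, np.float64(-0.91)]],
[85, [0.92, -0.4, 0.04], [0, 0, np.float64(-0.91)]],
[85, [0.95, -0.33, 0.04], [0, 0, np.float64(-0.91)]],
[85, [0.97, -0.25, 0.04], [0, 0, np.float64(-0.91)]],
[85, [0.99, -0.18, 0.04], [0, 0, np.float64(-0.91)]]

[85, [1.0, -0.1, 0.04], [0, 0, np.float64(-0.91)]],
[85, [1.0, -0.02, 0.05], [0, 0, np.float64(-0.91)]],
[85, [1.0, 0.06, 0.04], [0, 0, np.float64(-0.91)]],
[85, [0.99, 0.14, 0.05], [0, 0, np.float64(-0.91)]],
[85, [0.98, 0.22, 0.04], [0, 0, np.float64(-0.91)]],
[85, [0.96, 0.3, 0.05], [0, 0, np.float64(-0.91)]],
[85, [0.93, 0.37, 0.04], [0, 0, 0]],
[85, [0.93, 0.37, 0.05], [0, 0, 0]]

[85, [0.93, 0.37, 0.04], [0, 0, 0]],
[85, [0.93, 0.37, 0.05], [0, 0, 0]],
[85, [0.93, 0.37, 0.04], [0, 0, 0]],
[85, [0.93, 0.37, 0.05], [0, 0, 0]],
[85, [0.93, 0.37, 0.04], [0, 0, 0]],
[85, [0.93, 0.37, 0.05], [0, 0, 0]],
[85, [0.93, 0.38, 0.04], [0, 0, 0]],
[85, [0.93, 0.37, 0.05], [0, 0, 0]]

[0.54693718 0.0539704  0.19995416]
```

>>> play_rows(series=[[30,[0.75,-0.67,0.04],[0,0,-0.91]],[30,[0.8,-0.61,0.04],[0,0,-0.91]],[30,[0.84,-0.54,0.04],[0,0,-0.91]],[30,[0.88,-0.47,0.04],[0,0,-0.91]],[30,[0.92,-0.4,0.04],[0,0,-0.91]],[30,[0.95,-0.33,0.04],[0,0,-0.91]],[30,[0.97,-0.25,0.04],[0,0,-0.91]],[30,[0.99,-0.18,0.04],[0,0,-0.91]]])

```text
time: 1.1
position: [0.3065, -0.3616, 0.2212]
orientation: [-2.792, -1.439, 0.0]
ft_force: [0.6, -1.4, 0.0]
finger_gap: 0.0302
gripper_force: 0.0
```

>>> play_rows(series=[[30,[1.0,-0.1,0.04],[0,0,-0.91]],[30,[1.0,-0.02,0.05],[0,0,-0.91]],[30,[1.0,0.06,0.04],[0,0,-0.91]],[30,[0.99,0.14,0.05],[0,0,-0.91]],[30,[0.98,0.22,0.04],[0,0,-0.91]],[30,[0.96,0.3,0.05],[0,0,-0.91]],[30,[0.93,0.37,0.04],[0,0,0]],[30,[0.93,0.37,0.05],[0,0,0]]])

```text
time: 2.1
position: [0.4268, -0.1533, 0.2104]
orientation: [-2.376, -2.054, 0.001]
ft_force: [0.2, -0.1, 0.2]
finger_gap: 0.0298
gripper_force: 0.0
```

>>> play_rows(series=[[30,[0.93,0.37,0.04],[0,0,0]],[30,[0.93,0.37,0.05],[0,0,0]],[30,[0.93,0.37,0.04],[0,0,0]],[30,[0.93,0.37,0.05],[0,0,0]],[30,[0.93,0.37,0.04],[0,0,0]],[30,[0.93,0.37,0.05],[0,0,0]],[30,[0.93,0.37,0.05],[0,0,0]],[30,[0,0,0],[0,0,0]]])

```text
time: 3.1
position: [0.5318, 0.0292, 0.2002]
orientation: [-2.373, -2.056, 0.002]
ft_force: [-1.3, -0.4, -1.1]
finger_gap: 0.0296
gripper_force: 0.0
```

Run:
```python
from h import *
s=observe();T=tcp(s);print(s["time"],np.round(T,4).tolist(),s["finger_gap"])
np.save("T1.npy",T);im=read_camera("wrist");cv2.imwrite("pics/w1.png",im[:,:,::-1])
print(proj(np.array([.547,.054,.063]),T))
```

```text
3.1 [[0.1422, 0.9898, -0.002, 0.5318], [0.9898, -0.1422, 0.0003, 0.0292], [0.0001, -0.002, -1.0, 0.2002], [0.0, 0.0, 0.0, 1.0]] 0.02956603003605775
(np.float64(335.7589130715841), np.float64(156.92053617845832))
```

View pics/w1.png

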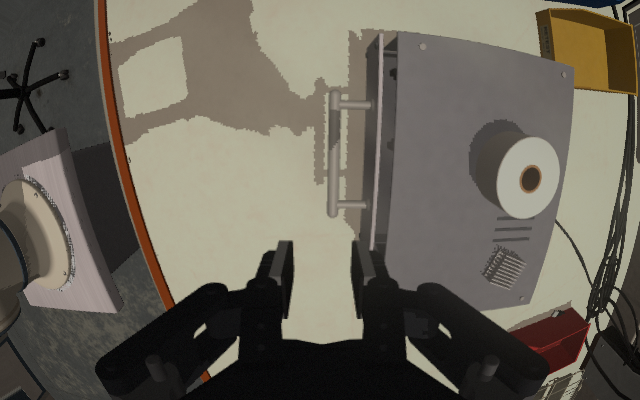

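The bar shows at columns 329-340, from row 91 to row 217. Its middle is about (334,154), against a predicted (336,157). The panel edge is at about column 370-380.

Run:
```python
from h import *
T=np.load("T1.npy")
im=cv2.imread("pics/w1.png").astype(int)
for r in (120,140,160,180,200): print(r,im[r,322:352].sum(1).tolist()) if r in(140,180) else 0
a,b=onz("wrist",(335.2,91),.064,T),onz("wrist",(333.3,217),.064,T);print(a,b,np.linalg.norm(a-b),np.degrees(np.arctan2(a[0]-b[0],a[1]-b[1])))
m=(a+b)/2;print("tool delta mm",1e3*(T[:3,:3].T@(m-T[:3,3])))
```

```text
140 [347, 414, 491, 495, 495, 433, 325, 238, 250, 264, 275, 278, 280, 274, 268, 288, 334, 341, 419, 497, 496, 498, 497, 497, 450, 371, 340, 340, 338, 338]
180 [364, 395, 450, 489, 492, 385, 322, 334, 365, 385, 407, 429, 430, 408, 383, 365, 357, 429, 491, 489, 486, 488, 486, 442, 356, 354, 353, 354, 353, 352]
[0.55469337 0.11370658 0.064     ] [ 0.53695044 -0.00368412  0.064     ] 0.11872400333681457 8.594872172371637
tool delta mm [ 27.5743839   10.46444195 136.1344767 ]
```

>>> play_rows(series=[[30,[0.5,0.17,0.1],[0,0,0]],[30,[0.42,0.18,0.5],[0,0,0]],[30,[0,0,0.9],[0,0,0]],[30,[0,0,0.9],[0,0,0]],[30,[0,0,0.9],[0,0,0]],[30,[0,0,0.9],[0,0,0]],[30,[0,0,0.9],[0,0,0]],[30,[0,0,0],[0,0,0]]])

```text
time: 4.15
position: [0.5439, 0.0537, 0.0445]
orientation: [-2.374, -2.052, 0.008]
ft_force: [-0.1, 0.1, -0.0]
finger_gap: 0.0304
gripper_force: 0.0
```

>>> play_rows(series=[[0,[0,0,0],[0,0,0]],[0,[0,0,0],[0,0,0]],[0,[0,0,0],[0,0,0]],[0,[0,0,0],[0,0,0]]], newtons=40)

```text
time: 4.65
position: [0.5465, 0.0536, 0.0491]
orientation: [2.376, 2.054, 0.002]
ft_force: [-1.1, 1.1, 1.3]
finger_gap: 0.0094
gripper_force: 39.2
```

>>> play_rows(series=[[0,[0,-0.4,0],[0,0,0]],[0,[0,-0.6,0],[0,0,0]],[0,[0,-0.6,0],[0,0,0]],[0,[0,-0.6,0],[0,0,0]],[0,[0,-0.6,0],[0,0,0]],[0,[0,-0.6,0],[0,0,0]],[0,[0,-0.4,0],[0,0,0]],[0,[0,-0.1,0],[0,0,0]]])

```text
time: 5.65
position: [0.4413, 0.07, 0.0496]
orientation: [2.362, 2.04, 0.037]
ft_force: [61.1, -1.4, -36.5]
finger_gap: 0.0094
gripper_force: 39.7
```

>>> play_rows(series=[[0,[0,-0.1,0],[0,0,0]],[0,[0,0,0],[0,0,0]],[0,[0,0,0],[0,0,0]]])

```text
time: 6.02
position: [0.4413, 0.0701, 0.0496]
orientation: [2.36, 2.036, 0.043]
ft_force: [67.2, -0.5, -41.6]
finger_gap: 0.0094
gripper_force: 39.7
```

Run:
```python
from h import *
s=observe();T=tcp(s);print(s["time"],np.round(T,4).tolist(),np.round(s["wrist_torque"],2))
np.save("T2.npy",T);im=read_camera("wrist");cv2.imwrite("pics/w2.png",im[:,:,::-1])
im=read_camera("top");cv2.imwrite("pics/top2.png",im[:,:,::-1])
a=cv2.resize(im[125:225,265:365,::-1],None,fx=4,fy=4,interpolation=cv2.INTER_CUBIC)
w=cv2.imread("pics/w2.png")[:,150:550]
cv2.imwrite("pics/c2.png",np.hstack([w,a]))
```

```text
6.025 [[0.1463, 0.9886, 0.0366, 0.4413], [0.9892, -0.1464, -0.0003, 0.0701], [0.0051, 0.0363, -0.9993, 0.0496], [0.0, 0.0, 0.0, 1.0]] [ -0.03 -10.43  -0.05]
```

View pics/c2.png

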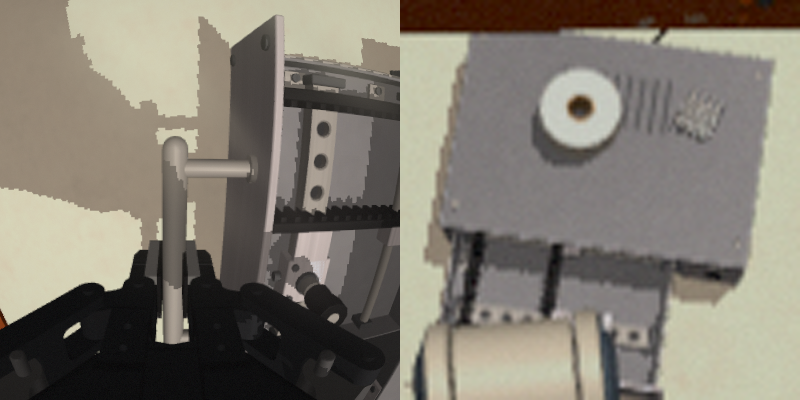

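The drawer is well out. The bar axis in the wrist picture is at about column 324, rows 145-340. The black knob is at about (475,300), and the tube's holes are at (472,130), (470,160) and (466,192). I'll measure the bar's travel.

Run:
```python
from h import *
T=np.load("T2.npy");T1=np.load("T1.npy")
u=np.array([.990,-.143,0]);v=np.array([.143,.990,0])
o=(onz("wrist",(335.2,91),.063,T1)+onz("wrist",(333.3,217),.063,T1))/2
for px in((324,160),(324,240),(324,145)):
    p=onz("wrist",px,.063,T);print(p,"u",(p-o)@u,"v",(p-o)@v)
for px in((472,130),(470,160),(466,192)):
    p=onz("wrist",px,.024,T);print("hole",p,"u",(p-o)@u,"v",(p-o)@v)
for px in((475,300),):
    p=onz("wrist",px,.065,T);print("knob",p,"u",(p-o)@u,"v",(p-o)@v)
```

```text
[0.44838202 0.12161682 0.063     ] u -0.10605733952703988 v 0.05219852395987851
[0.44294603 0.08463825 0.063     ] u -0.10615103234750774 v 0.014812400726722625
[0.44932708 0.12801526 0.063     ] u -0.10603670709440809 v 0.05866812809922421
hole [0.53994959 0.12060534 0.024     ] u -0.015260801124857675 v 0.06429132149104783
hole [0.53757971 0.10229873 0.024     ] u -0.014989134861310687 v 0.04582888404629308
hole [0.53430161 0.08217622 0.024     ] u -0.015356931572797154 v 0.025438835744501734
knob [0.52260674 0.03105254 0.065     ] u -0.01962417017196287 v -0.026845970292168748
```

The bar has moved 106 mm and met a hard resistance of 67 N. It was about 50 mm ahead of the unit's front edge at the start, not 35 mm, so the drawer began about 14 mm open and is now at its stop (14 + 106 = 120). I'll relax the pull, release, lift and move above the knob.

>>> play_rows(series=[[0,[0,0.2,0],[0,0,0]],[0,[0,0.22,0],[0,0,0]],[0,[0,0,0],[0,0,0]],[30,[0,0,0],[0,0,0]],[30,[0,0,0],[0,0,0]],[30,[0,0,0],[0,0,0]]])

```text
time: 6.88
position: [0.4396, 0.0689, 0.0483]
orientation: [2.377, 2.054, -0.0]
ft_force: [0.1, 0.1, 0.2]
finger_gap: 0.0297
gripper_force: 0.0
```

>>> play_rows(series=[[30,[0,0,-0.5],[0,0,0]],[30,[0,0,-1],[0,0,0]],[30,[0,0,-1],[0,0,0]],[30,[-0.6,0.8,-1],[0,0,0]],[40,[-0.6,0.8,-0.7],[0,0,0]],[40,[-0.5,0.8,0],[0,0,0]],[40,[-0.3,0.6,0],[0,0,0]],[40,[0,0,0],[0,0,0]]])

```text
time: 7.88
position: [0.5207, -0.0041, 0.1749]
orientation: [2.378, 2.053, -0.0]
ft_force: [0.3, -0.4, -0.4]
finger_gap: 0.0397
gripper_force: 0.0
```

Run:
```python
from h import *
s=observe();T=tcp(s);print(s["time"],np.round(T,4).tolist(),np.round(s["ft_force"],2))
np.save("T3.npy",T);im=read_camera("wrist");cv2.imwrite("pics/w3.png",im[:,:,::-1])
```

```text
7.875 [[0.1461, 0.9893, 0.0, 0.5207], [0.9893, -0.1461, -0.0001, -0.0041], [-0.0001, 0.0, -1.0, 0.1749], [0.0, 0.0, 0.0, 1.0]] [ 0.31 -0.43 -0.38]
```

View pics/w3.png

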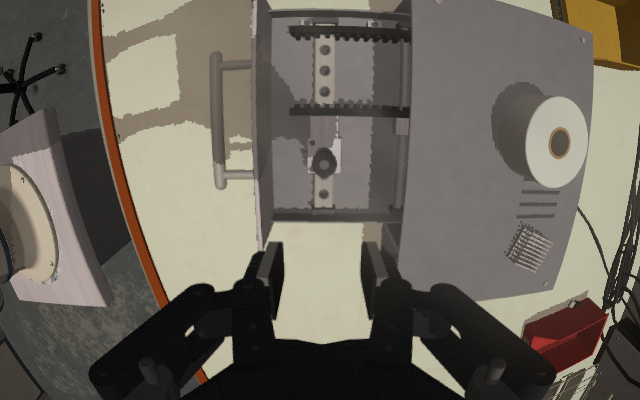

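The black knob's top is at about (324,161). The tube's holes are at (325,50), (325,70) and (324,91), with one to the right of the saddle at (323,194). The guide's black bar is at row 108.

Run:
```python
from h import *
T=np.load("T3.npy")
im=cv2.imread("pics/w3.png");g=cv2.cvtColor(im,cv2.COLOR_BGR2GRAY)
sub=(g[140:182,305:345]<75).astype(np.uint8);n,l,st,c=cv2.connectedComponentsWithStats(sub)
for i in range(1,n):
    if st[i,4]>20: print(st[i],c[i]+[305,140])
S=lambda p:1e3*(T[:3,:3].T@(p-T[:3,3]))
for px,z in(((323.5,160),.0715),((323.5,160),.068),((325,50),.024),((325,70),.024),((324,91),.024),((323,194),.024)):
    print(px,z,onz("wrist",px,z,T).round(4),S(onz("wrist",px,z,T)).round(1))
b1,b2=onz("wrist",(218,56),.063,T),onz("wrist",(220,186),.063,T);print("bar",S(b1),S(b2))
```

```text
[  7   8  25  30 448] [323.60044643 161.95089286]
(323.5, 160) 0.0715 [0.5254 0.0257 0.0715] [ 30.2   0.4 103.4]
(323.5, 160) 0.068 [0.5254 0.0251 0.068 ] [ 29.5   0.4 106.9]
(325, 50) 0.024 [0.5412 0.1211 0.024 ] [126.8   2.  150.9]
(325, 70) 0.024 [0.5384 0.1019 0.024 ] [107.5   2.  150.9]
(324, 91) 0.024 [0.5345 0.0822 0.024 ] [ 87.4   1.1 150.9]
(323, 194) 0.024 [ 0.5189 -0.017   0.024 ] [-1.300e+01  1.000e-01  1.509e+02]
bar [119.66091054 -87.56976233 111.86004202] [  6.48114425 -91.27354436 111.87069981]
```

>>> play_rows(series=[[40,[0.5,0.03,0],[0,0,0]],[40,[0.43,0,0.4],[0,0,0]],[40,[0,0,0.9],[0,0,0]],[40,[0,0,0.9],[0,0,0]],[40,[0,0,0.9],[0,0,0]],[40,[0,0,0.8],[0,0,0]],[40,[0,0,0.6],[0,0,0]],[40,[0,0,0],[0,0,0]]])

```text
time: 8.93
position: [0.5242, 0.0249, 0.0379]
orientation: [-2.375, -2.054, 0.003]
ft_force: [-0.7, 0.2, 0.2]
finger_gap: 0.0404
gripper_force: 0.0
```

>>> play_rows(series=[[12,[0,0,0],[0,0,0]],[12,[0,0,0],[0,0,0]],[12,[0,0,0],[0,0,0]],[12,[0,0,0],[0,0,0]]], newtons=40)

```text
time: 9.43
position: [0.5263, 0.0242, 0.0404]
orientation: [2.375, 2.053, 0.004]
ft_force: [7.1, 0.5, -0.4]
finger_gap: 0.0191
gripper_force: 39.3
```

Run:
```python
from h import *
s=observe();T=tcp(s);print(s["time"],np.round(T,4).tolist(),np.round(s["ft_force"],2),s["finger_gap"],s["gripper_force"])
np.save("T4.npy",T);im=read_camera("wrist");cv2.imwrite("pics/w4.png",im[:,:,::-1])
```

```text
9.425 [[0.1448, 0.9895, 0.0032, 0.5263], [0.9895, -0.1448, 0.0002, 0.0242], [0.0007, 0.0032, -1.0, 0.0404], [0.0, 0.0, 0.0, 1.0]] [ 7.11  0.51 -0.36] 0.019068273805796135 39.33865785598755
```

View pics/w4.png

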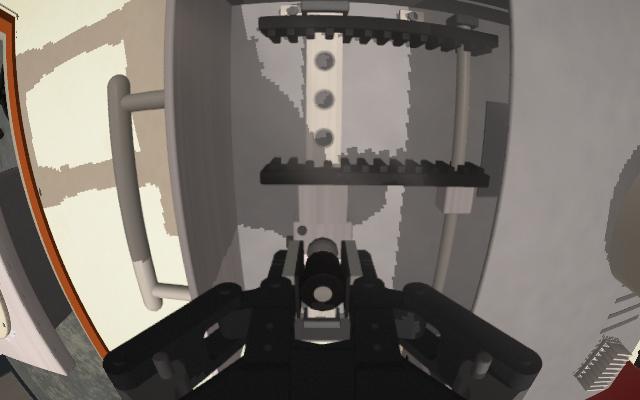

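The picture shows the knob between both pads at about (323,285). The visible holes are at (324,61), (324,99) and (324,137), and the guide's bar is at row 172. Now I'll pull up.

>>> play_rows(series=[[12,[0,0,-0.2],[0,0,0]],[12,[0,0,-0.2],[0,0,0]],[12,[0,0,0],[0,0,0]],[12,[0,0,0],[0,0,0]]])

```text
time: 9.98
position: [0.5262, 0.024, 0.0513]
orientation: [2.376, 2.053, 0.003]
ft_force: [8.5, -0.2, -5.1]
finger_gap: 0.0195
gripper_force: 39.3
```

>>> play_rows(series=[[12,[-0.2,0,0],[0,0,0]],[12,[-0.2,0,0],[0,0,0]],[12,[-0.2,0,0],[0,0,0]],[12,[-0.07,0,0],[0,0,0]],[12,[0,0,0],[0,0,0]],[12,[0,0,0],[0,0,0]]])

```text
time: 10.72
position: [0.523, 0.0038, 0.0511]
orientation: [2.376, 2.053, 0.002]
ft_force: [7.2, -0.6, -5.6]
finger_gap: 0.0194
gripper_force: 39.3
```

Run:
```python
from h import *
s=observe();T=tcp(s);T4=np.load("T4.npy");print(s["time"],1e3*(T4[:3,:3].T@(T[:3,3]-T4[:3,3])),np.round(T[:3,3],4),np.round(s["ft_force"],2),s["finger_gap"],s["gripper_force"])
im=read_camera("wrist");cv2.imwrite("pics/w5.png",im[:,:,::-1])
```

```text
10.725 [-20.63458918  -0.2818904  -10.78558028] [0.523  0.0038 0.0511] [ 7.2  -0.55 -5.56] 0.019399199007221098 39.29462134838104
```

View pics/w5.png

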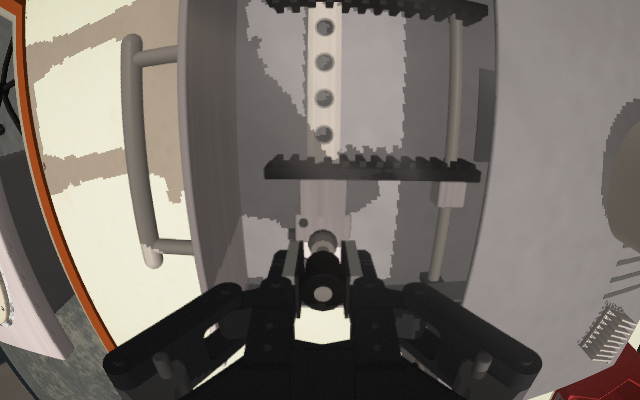

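Four holes now show left of the guide's bar, at rows 27, 62, 98 and 133, where there were three. The guide has moved 20.6 mm, so I'll let the pin down.

>>> play_rows(series=[[12,[0.02,0,0.1],[0,0,0]],[12,[0,0,0.1],[0,0,0]],[12,[0,0,0.1],[0,0,0]],[12,[0,0,0.1],[0,0,0]],[12,[0,0,0.04],[0,0,0]],[12,[0,0,0],[0,0,0]],[12,[0,0,0],[0,0,0]]])

```text
time: 11.65
position: [0.5234, 0.0042, 0.0403]
orientation: [2.375, 2.052, 0.003]
ft_force: [1.4, -2.2, 5.8]
finger_gap: 0.0193
gripper_force: 40.1
```

Run:
```python
from h import *
s=observe();T=tcp(s);T4=np.load("T4.npy");print(s["time"],1e3*(T4[:3,:3].T@(T[:3,3]-T4[:3,3])),np.round(T[:3,3],4),np.round(s["ft_force"],2),s["finger_gap"],s["gripper_force"])
```

```text
11.65 [-20.20204098  -0.05284483   0.09090936] [0.5234 0.0042 0.0403] [ 1.43 -2.24  5.84] 0.01930004115958863 40.100857615470886
```

Run:
```python
from h import *
im=read_camera("wrist");cv2.imwrite("pics/w6.png",im[:,:,::-1])
f=lambda n:cv2.imread(f"pics/{n}.png",0)
a,b,c=f("w4"),f("w5"),f("w6")
t=a[278:312,300:346]
for n,i in(("w5",b),("w6",c)):
    r=cv2.minMaxLoc(cv2.matchTemplate(i[260:330,280:370],t,cv2.TM_CCOEFF_NORMED));print(n,r[1],np.array(r[3])+[280,260],"vs [300 278]")
v=np.hstack([a[:,200:500],c[:,200:500]]);cv2.imwrite("pics/c6.png",v)
```

```text
w5 0.8832554817199707 [300 278] vs [300 278]
w6 0.8144621253013611 [300 279] vs [300 278]
```

View pics/c6.png

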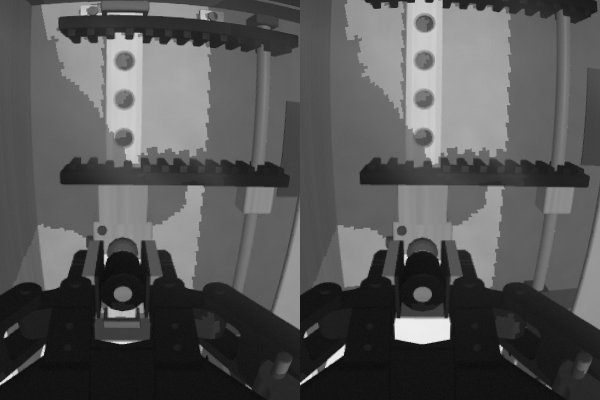

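Before (left) and after (right) show the knob at the same place in the grip, at about (123,285), and the guide exactly one hole further. Holes are now at rows 22, 60, 98 and 136. The pin is home and the knob is held at 40 N, so I'll hand in.

```bash
python3 -c "
from cell import *
print(job_done())"
```

```text
the job is handed in; nothing more can be done
None
```

I pulled the drawer out to its stop, moved the guide one hole to the right and let the pin go home, then handed the job in with the knob still held at about 40 N; the job_done call gave no verdict.

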